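Open the child-resistant tub of barrel-cleaning tablets

TASK

Open the tub of barrel-cleaning tablets: press its child-resistant cap down hard and, keeping it pressed, turn it anticlockwise (seen from above) until you feel it meet its stop, and no harder, for its plastic lugs are weak; then ease off, lift the cap straight off and lay it the same way up, wholly on the cork mat, and let go. Leave the wine bottle, the glass and the mallet alone.

Things in the scene. Friction and masses are not known exactly. Their poses are not given: they have to be found in the camera images.
- cap_wing (a point): Grey plastic cap, 108 mm in diameter, 56 mm tall, 120 g: a round skirt with a flat top 24 mm above its lower edge, and across the middle of the top a straight upright wing (grip bar) 84 mm long, 16 mm thick, 32 mm high. This point is the middle of the wing, half-way up: 16 mm above the flat top, 40 mm above the skirt's lower edge. x runs along the wing, z up the cap's axis.
- cap_top (a point): Centre of the cap's flat top, under the wing; same axes. Locked, the cap has idle play in turning, up to 20 degrees. It turns open only while pressed down more than 6 mm; it bottoms at 9 mm. A spring under it pushes up with about 9 N at rest, 15 N at 6 mm, 18 N at 9 mm. Its lugs are weak plastic: press and twist together must not load them over 60 N. Turning rubs with 0.2 to 0.6 N m; 0.4 N m more is the stop.
- tub_top (a point): White round tub, 112 mm in diameter, fixed on a wooden foot 144 mm across. This point: on its axis, at the rim of the neck, 108 mm above the table. The shoulder is 90 mm up; the locked cap's lower edge 99 mm. The cap turns 55 to 80 degrees to a hard stop, unseen. From 10 degrees short of the stop up to it the cap can rise: eased off, it springs up about 6 mm above its start, then lifts off.
- mat_top (a point): Square brown cork mat, 190 mm by 190 mm, 6 mm thick, fixed flat on the table. This point is the centre of its upper face; x and y along its sides.
- wine_mid (a point): Bystander: standing dark green wine bottle, 74 mm in diameter, 300 mm tall; this point is half-way up its axis.
- goblet_mid (a point): Bystander: standing stemmed wine glass, 76 mm at its widest, 190 mm tall; this point is half-way up its axis.
- mallet_head (a point): Bystander: wooden mallet lying on the table, head 64 mm in diameter and 100 mm long, with a 200 mm handle towards its -x; this point is the centre of the head.

How it is judged:
By the outcome, as a careful person would: the job done as asked, in the order asked, and still so for the second after the job is handed in, with the robot touching nothing.
It also fails if it takes over 72 s, if anything falls off the work surface, if the arm or the gripper's body presses on something with over 40 N, if the wrist force passes 120 N, or if a joint passes its speed limit or range.

ROBOT

A 6-joint arm with a two-finger parallel gripper is mounted at the origin on the work surface. World frame = base frame: x ahead of the robot, y to its left, z up, the work surface at z = 0. Lengths are in m, angles in rad, forces in N, time in s.
With the tool pointing down it reaches from about 0.375 to 0.9 m from the base axis. Payload 3.1 kg.
Tool frame: the origin (TCP) lies midway between the tips of the shut fingers; the grasp point (between the pads) lies manip.hold_point_z behind it (manip.hold_point_z is the distance from the TCP to the grasp point, in m); z points along the fingers, y is the direction in which the jaws open and shut (so a half turn about z gives the same grasp; the last joint's range is limited). The gripper opens to 85 mm and grips with 20 to 120 N. Pads are 22 mm wide; open, the fingers measure 114 mm over their backs; the gripper's body (76 mm by 85 mm) begins 54 mm behind the grasp point. The pads swing forward as they close: fully open they stand 13 mm farther back than shut.
Start: joints at [1.099, 0.527, 1.433, -0, 1.181, -0.178], TCP at [0.18, 0.598, 0.231] pointing down, gripper open.
Joint ranges: [-3.08, 3.08], [-0.75, 2.2], [0.22, 2.44], [-1.43, 4.57], [0, 2.65], [-2.85, 2.85]. Speed limits (rad/s): [2.79, 2.79, 3.14, 3.14, 3.14, 3.14].

INTERFACE

Orientations are given as a unit quaternion [x, y, z, w].
In Python, from station import manip, snapshot, workorder, models gives the robot as it stands.
- The arm moves only by the tool jog_arm, never from a script. Its argument "commands" is a list of rows, each a list of 5 numbers: the opening in per cent of the stroke, from 0 (shut) to 100 (fully open), then the shift along the world's x, y, z in cm, then the turn about the world's z in rad. A call has 1 to 8 rows; each row shifts and turns the pose as measured when the row begins; what a row does not reach is not made up. A row lasts 1/12 s, in which the tool goes at most 41.7 mm and 7.16 degrees, less where a joint would pass 70% of its speed; a pose out of reach is approached as far as the arm can. A call with a gripper value outside its range is refused whole. The fingers move at their own pace and stop on an object; "squeeze" is the grip in N (left out, the last holds). Time passes only in rows, so rows that do not move let the fingers close. It gives the time, the measured TCP pose, the force and the opening at its end, in the units of the state.
- manip.sense(): the state, without advancing time (a new reading comes with each control period).
- snapshot(name): name is "scene" or "side" or "wrist"; returns a dict with "image" (384x512x3 uint8, red, green, blue), "intrinsics" (3x3 intrinsics, pixels), "extrinsics" (4x4, takes a point from camera to world coordinates); the wrist camera has in their place "hand_eye" (4x4, takes a point from camera to tool coordinates, whose origin is the TCP and whose axes are the flange's). Camera axes: x right, y down, z forward; pixel columns grow to the right and rows downward; lengths in m; the calibration is good to about 2 mm. A picture is of the moment at which its call begins: read the wrist's pose just before it. There is no depth.
- workorder.sign_off(): hands the job in, once; it reports no verdict.
Trained networks look in a picture, given as the dict that the camera call returned (one of the last four; its "shot" number tells which), for a name from the list of things; names that differ only in an ending like _2 or _b are one class to them, and where a whole thing is asked for, a point or a joint stands for the part that bears it (a point fixed in the world has none). Each returns a list of dicts, best first, with "score" (0 to 1); they miss things now and then, are a little off and sometimes report something else, mostly with a low value. They report only what shows in the picture. A call takes as long as a camera call.
- models.find_in(picture, name): "centre" ([x, y, z] in m, in world coordinates, good to about 4 mm: the middle of the surface that is visible of it).
- models.pinpoint(picture, name): "centre" ([x, y, z] in m, in world coordinates, good to about 4 mm: a listed point, or the origin of a listed thing).
The state is a dict: "t": time; "q": joint angles; "qd": joint speeds; "tau": joint torques, N m; "tcp_pos": TCP position; "tool_rot": TCP orientation; "force": force on the tool from outside, world axes, zero at the start; "ft_torque": the same for the moment, N m; "finger_gap": opening from 0.0 (shut) to 1.0 (fully open).
Only numpy, scipy, OpenCV 4.12 (cv2) and the standard library are available. Lean on these libraries where they do the work, as an engineer would, in place of code of your own. Each camera call takes 0.05 s, during which the arm holds its last target. There are 200 camera calls.

## Working session

There is one attempt and no reset: what is moved stays moved. The work goes in short steps, Python scripts to look and compute and a tool call to move; the robot and the scene stay as the last step left them, time stands still between calls to the robot, and variables do not carry over. Pictures are saved under pics/ and viewed, about 8 in all and at most 12, crops included, and the job is handed in when it is done.

Besides the shell and the picture viewer there is one more tool, called after ">>>" in YAML: its name, and indented under it one key for each argument. jog_arm: Moves the arm, as the interface text tells. Its arguments: {"type":"object","properties":{"commands":{"type":"array","items":{"type":"array","items":{"type":"number"}}},"squeeze":{"type":"number"}},"required":["commands"]}

```bash
mkdir -p pics; ls; cat > h.py <<'E'
import cv2, numpy as np
from station import manip, snapshot, workorder, models
def save(p,name,crop=None):
    im=p["image"][:,:,::-1]
    cv2.imwrite("pics/"+name,im)
def st():
    s=manip.sense()
    print({k:np.round(s[k],4).tolist() for k in ("t","q","tcp_pos","tool_rot","force","ft_torque","finger_gap")})
    return s
def proj(p,X,s=None):
    X=np.asarray(X,float)
    if "extrinsics" in p: E=np.array(p["extrinsics"])
    else:
        from scipy.spatial.transform import Rotation as R
        T=np.eye(4);T[:3,:3]=R.from_quat(s["tool_rot"]).as_matrix();T[:3,3]=s["tcp_pos"];E=T@np.array(p["hand_eye"])
    c=np.linalg.inv(E)@np.append(X,1); u=np.array(p["intrinsics"])@c[:3]; return u[:2]/u[2]
E
python3 - <<'E'
from h import *
print(manip.hold_point_z); s=st()
for n in("scene","side"):
    p=snapshot(n); save(p,n+"1.png")
    for k in("cap_wing","cap_top","tub_top","mat_top","wine_mid","goblet_mid","mallet_head"):
        r=models.pinpoint(p,k)
        print(n,k,[(x["score"],np.round(x["centre"],3).tolist(),proj(p,x["centre"]).round().tolist(),[q for q in x if q not in("score","centre")]) for x in r[:2]])
a=cv2.imread("pics/scene1.png");b=cv2.imread("pics/side1.png")
E
```

```text
pics
0.0187
{'t': 0.0, 'q': [1.0995, 0.5285, 1.4339, 0.0, 1.1814, -0.1786], 'tcp_pos': [0.18, 0.5978, 0.2303], 'tool_rot': [0.1458, 0.9893, -0.001, -0.0004], 'force': [0.4566, -0.2074, 0.7169], 'ft_torque': [-0.024, -0.0327, -0.0089], 'finger_gap': 0.9988}
scene cap_wing []
scene cap_top [(0.95, [0.538, -0.178, 0.121], [254.0, 142.0], [])]
scene tub_top [(0.84, [0.538, -0.176, 0.107], [254.0, 146.0], [])]
scene mat_top [(0.58, [0.486, 0.187, 0.01], [349.0, 234.0], [])]
scene wine_mid [(0.92, [0.611, -0.473, 0.148], [178.0, 94.0], [])]
scene goblet_mid [(0.89, [0.812, 0.039, 0.094], [224.0, 251.0], [])]
scene mallet_head []
side cap_wing [(0.71, [0.534, -0.18, 0.139], [306.0, 149.0], [])]
side cap_top [(0.86, [0.537, -0.181, 0.123], [305.0, 152.0], [])]
side tub_top [(0.87, [0.536, -0.18, 0.109], [305.0, 156.0], [])]
side mat_top [(0.95, [0.495, 0.188, 0.007], [292.0, 274.0], [])]
side wine_mid [(0.6, [0.608, -0.474, 0.15], [302.0, 85.0], [])]
side goblet_mid [(0.6, [0.812, 0.04, 0.093], [199.0, 195.0], [])]
side mallet_head [(0.73, [0.65, 0.418, 0.034], [214.0, 332.0], [])]
```

```bash
python3 -c "
import cv2,numpy as np
a=cv2.imread('pics/scene1.png');b=cv2.imread('pics/side1.png')
a=cv2.resize(a,(400,300));b2=cv2.resize(b,(400,300))
c=cv2.resize(cv2.imread('pics/scene1.png')[100:212,180:330],(400,299));d=cv2.resize(b[100:212,230:380],(400,299))
cv2.imwrite('pics/m1.png',np.vstack([np.hstack([a,b2]),np.hstack([c,d])]))"
```

```text
(no output)
```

View pics/m1.png

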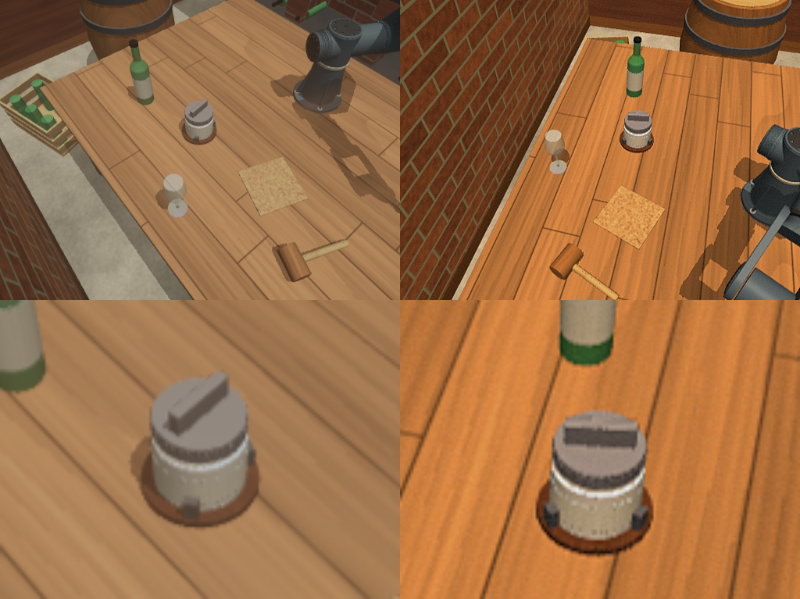

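The views show the tub at scene (254,142), the wing pointing up-right in that view, the mat at scene (349,234), and the bystanders clear of both. Next I'll move over the tub.

>>> jog_arm:
  commands:
    - [100, 2.5, -2, 1.5, 0]
    - [100, 2.5, -2.5, 1.5, 0]
    - [100, 2.5, -3, 1.5, 0]
    - [100, 2.5, -3, 1.5, 0]
    - [100, 2.5, -3, 1.5, 0]
    - [100, 2.5, -3, 1.5, 0]
    - [100, 2.5, -3, 1, 0]
    - [100, 2.5, -3, 1, 0]

```text
t: 1.47
tcp_pos: [0.3774, 0.3712, 0.3412]
tool_rot: [0.138, 0.99, -0.001, -0.001]
force: [0.8, 0.5, -0.3]
finger_gap: 0.997
```

>>> jog_arm:
  commands:
    - [100, 1.5, -3.8, 0, 0]
    - [100, 1.5, -3.8, 0, 0]
    - [100, 1.5, -3.8, 0, 0]
    - [100, 1.5, -3.8, 0, 0]
    - [100, 1.5, -3.8, 0, 0]
    - [100, 1.5, -3.8, 0, 0]
    - [100, 1.5, -3.8, 0, 0]
    - [100, 1.5, -3.8, 0, 0]

```text
t: 2.13
tcp_pos: [0.5019, 0.062, 0.3472]
tool_rot: [0.138, 0.99, 0.003, 0.006]
force: [0.0, -0.3, 0.3]
finger_gap: 1.001
```

>>> jog_arm:
  commands:
    - [100, 0.4, -3.6, 0, 0]
    - [100, 0.4, -3.6, 0, 0]
    - [100, 0.4, -3.6, 0, 0]
    - [100, 0.4, -3.6, 0, 0]
    - [100, 0.4, -3.6, 0, 0]
    - [100, 0.3, -3, 0, 0]
    - [100, 0, -1, 0, 0]
    - [100, 0, 0, 0, 0]

```text
t: 2.8
tcp_pos: [0.5274, -0.1784, 0.3481]
tool_rot: [0.143, 0.99, 0.001, 0.009]
force: [0.4, -0.3, 0.1]
finger_gap: 1.001
```

```bash
python3 - <<'E'
from h import *
s=st(); p=snapshot("wrist"); save(p,"w1.png")
print(np.round(p["hand_eye"],3).tolist(),np.round(p["intrinsics"],1).tolist())
for k in("cap_wing","cap_top","tub_top"):
    print(k,[(x["score"],np.round(x["centre"],4).tolist(),proj(p,x["centre"],s).round()) for x in models.pinpoint(p,k)[:2]])
print("x axis dir px", proj(p,[.536,-.179,.155],s),proj(p,[.576,-.179,.155],s),proj(p,[.536,-.139,.155],s))
E
```

```text
{'t': 2.8, 'q': [-0.5323, 0.309, 1.4616, 0.0101, 1.3546, -1.8179], 'tcp_pos': [0.5274, -0.1784, 0.3481], 'tool_rot': [0.1431, 0.9897, 0.0015, 0.0094], 'force': [0.3753, -0.2828, 0.0534], 'ft_torque': [-0.0267, -0.0513, 0.0058], 'finger_gap': 1.0007}
[[-0.0, -0.961, -0.277, 0.072], [1.0, -0.0, -0.001, -0.0], [0.001, -0.277, 0.961, -0.143], [0.0, 0.0, 0.0, 1.0]] [[319.3, 0.0, 255.9], [0.0, 319.3, 192.6], [0.0, 0.0, 1.0]]
cap_wing [(0.39, [0.4898, 0.1844, 0.0035], array([495.,  46.]))]
cap_top [(0.68, [0.5355, -0.1771, 0.1247], array([258., 167.]))]
tub_top []
x axis dir px [257.10721273 174.52934361] [267.23964908 207.96550411] [292.97550781 164.17612637]
```

View pics/w1.png

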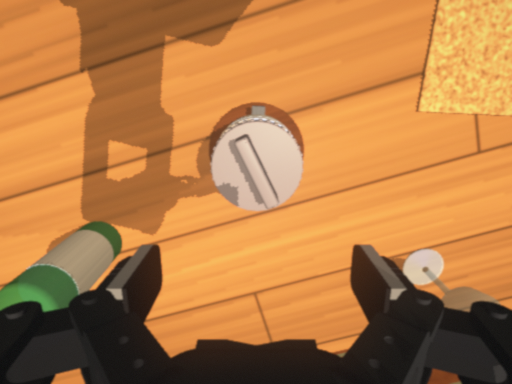

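The wrist picture shows the cap at about (257,163), with the wing running from about (238,140) to (272,205). I'll measure its yaw and check it by overlay.

```bash
cat >> h.py <<'E'
def backproj(p,s,uv,z):
    from scipy.spatial.transform import Rotation as R
    if "extrinsics" in p: E=np.array(p["extrinsics"])
    else:
        T=np.eye(4);T[:3,:3]=R.from_quat(s["tool_rot"]).as_matrix();T[:3,3]=s["tcp_pos"];E=T@np.array(p["hand_eye"])
    d=E[:3,:3]@np.linalg.inv(p["intrinsics"])@np.array([*uv,1.]); o=E[:3,3]
    return o+d*(z-o[2])/d[2]
def rect(c,yaw,z,L=.084,W=.016):
    a=np.array([np.cos(yaw),np.sin(yaw)]);b=np.array([-a[1],a[0]])
    return [np.append(np.array(c)[:2]+i*L/2*a+j*W/2*b,z) for i,j in((1,1),(1,-1),(-1,-1),(-1,1))]
def draw(im,p,s,pts,off,k,col=(0,0,255)):
    q=np.array([(proj(p,X,s)-off+.5)*k for X in pts]).astype(int)
    cv2.polylines(im,[q],True,col,1)
E
python3 - <<'E'
from h import *
s=manip.sense(); p=snapshot("wrist")
A=backproj(p,s,(238,142),.155);B=backproj(p,s,(272,205),.155)
yaw=np.arctan2(*(B-A)[[1,0]]); print(A,B,(A+B)/2,np.linalg.norm(A-B),yaw)
off=np.array([190,90]);k=5
im=cv2.resize(p["image"][90:220,190:320,::-1],None,fx=k,fy=k,interpolation=cv2.INTER_CUBIC)[:600]
im2=im.copy(); draw(im,p,s,rect((.536,-.179),yaw,.155),off,k)
t=np.linspace(0,6.28,60); draw(im,p,s,[(.536+.054*np.cos(a),-.179+.054*np.sin(a),.123) for a in t],off,k,(255,0,0))
cv2.imwrite("pics/w1c.png",im)
E
```

```text
[ 0.49648509 -0.18397211  0.155     ] [ 0.57389172 -0.16825415  0.155     ] [ 0.5351884  -0.17611313  0.155     ] 0.07898633262275613 0.20033329554418472
```

View pics/w1c.png

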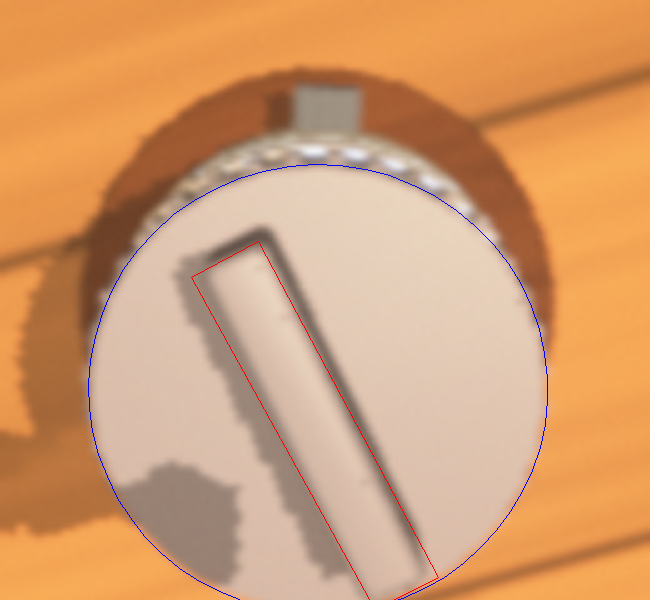

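>>> jog_arm:
  commands:
    - [100, 0.8, 0, -1, -0.12]
    - [100, 0, 0, -1, -0.12]
    - [100, 0, 0, -1, -0.12]
    - [100, 0, 0, -1, -0.12]
    - [100, 0, 0, -1, -0.12]
    - [100, 0, 0, -1, -0.12]
    - [100, 0, 0, -1, -0.12]
    - [100, 0, 0, -1, -0.12]

```text
t: 3.72
tcp_pos: [0.5372, -0.1589, 0.2708]
tool_rot: [0.592, 0.806, -0.003, 0.013]
force: [-0.0, 0.3, -1.2]
finger_gap: 1.0
```

>>> jog_arm:
  commands:
    - [100, 0, 0, -1, -0.12]
    - [100, 0, 0, -1, -0.12]
    - [100, 0, 0, 0, -0.12]
    - [100, 0, 0, 0, -0.12]
    - [100, 0, 0, 0, -0.12]
    - [100, 0, 0, 0, -0.12]
    - [100, 0, 0, 0, -0.12]
    - [100, 0, 0, 0, -0.12]

```text
t: 4.38
tcp_pos: [0.5351, -0.1412, 0.2489]
tool_rot: [0.903, 0.429, -0.008, 0.006]
force: [0.4, -0.4, -0.6]
finger_gap: 1.001
```

>>> jog_arm:
  commands:
    - [100, 0, 0, 0, -0.12]
    - [100, 0, 0, 0, -0.12]
    - [100, 0, 0, 0, -0.12]
    - [100, 0, 0, 0, -0.12]
    - [100, 0, 0, 0, -0.12]
    - [100, 0, 0, 0, -0.08]
    - [100, 0, 0, 0, 0]
    - [100, 0, 0, 0, 0]

```text
t: 5.05
tcp_pos: [0.5349, -0.1254, 0.2516]
tool_rot: [0.995, 0.096, -0.009, 0.002]
force: [0.7, 0.8, -0.2]
finger_gap: 0.996
```

```bash
cat >> h.py <<'E'
def tool(s):
    from scipy.spatial.transform import Rotation as R
    M=R.from_quat(s["tool_rot"]).as_matrix(); print("jaw yaw",np.arctan2(M[1,1],M[0,1]).round(4),"z axis",M[:,2].round(4)); return M
E
python3 - <<'E'
from h import *
s=st(); tool(s); p=snapshot("wrist"); save(p,"w2.png")
for k in("cap_wing","cap_top"):
    print(k,[(x["score"],np.round(x["centre"],4).tolist(),proj(p,x["centre"],s).round()) for x in models.pinpoint(p,k)[:2]])
im=cv2.resize(p["image"][:,:,::-1],(768,576),interpolation=cv2.INTER_CUBIC)
draw(im,p,s,rect((.536,-.178),.19,.155),np.zeros(2),1.5)
t=np.linspace(0,6.28,60); draw(im,p,s,[(.536+.054*np.cos(a),-.178+.054*np.sin(a),.123) for a in t],0,1.5,(255,0,0))
cv2.imwrite("pics/w2c.png",im)
E
```

```text
{'t': 5.05, 'q': [-0.427, 0.4077, 1.5889, -0.0132, 1.1583, 0.9578], 'tcp_pos': [0.5349, -0.1254, 0.2516], 'tool_rot': [0.9954, 0.0955, -0.0088, 0.0019], 'force': [0.6669, 0.7752, -0.1957], 'ft_torque': [0.0294, -0.061, -0.0049], 'finger_gap': 0.9961}
jaw yaw -1.3795 z axis [-0.0171 -0.0054 -0.9998]
cap_wing [(0.55, [0.5368, -0.1792, 0.144], array([321., 196.]))]
cap_top [(0.61, [0.5372, -0.1784, 0.1244], array([316., 188.]))]
```

View pics/w2c.png

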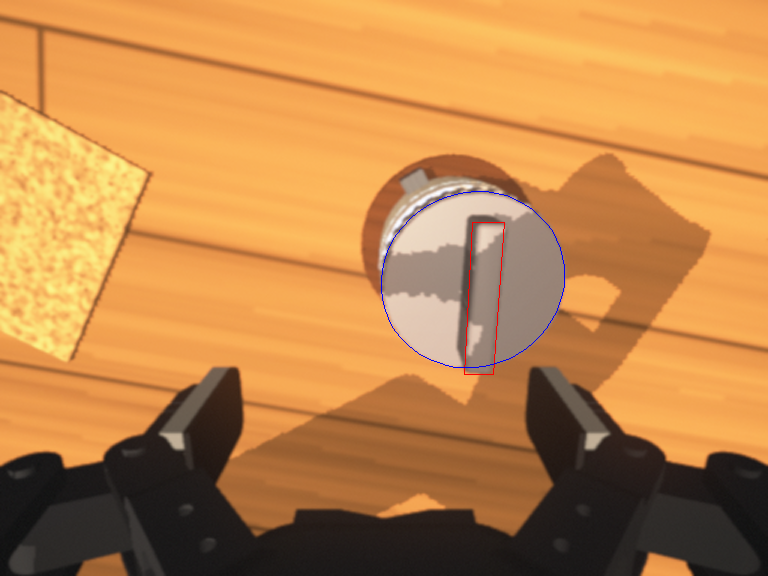

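The overlay matches the wing and rim. Next: centre over the cap and descend.

>>> jog_arm:
  commands:
    - [100, 0.2, -2.7, 0, 0]
    - [100, 0, -2.5, 0, 0]
    - [100, 0, 0, -2, 0]
    - [100, 0, 0, -2, 0]
    - [100, 0, 0, -2, 0]
    - [100, 0, 0, 0, 0]

```text
t: 5.7
tcp_pos: [0.5388, -0.1803, 0.192]
tool_rot: [0.995, 0.099, -0.006, 0.004]
force: [-0.6, 0.2, -0.3]
finger_gap: 1.003
```

```bash
python3 - <<'E'
from h import *
s=st(); tool(s)
E
```

```text
{'t': 5.7, 'q': [-0.5125, 0.5032, 1.6125, -0.0157, 1.0307, 0.8673], 'tcp_pos': [0.5388, -0.1803, 0.192], 'tool_rot': [0.995, 0.0994, -0.0058, 0.0042], 'force': [-0.5844, 0.2314, -0.3308], 'ft_torque': [0.001, 0.0039, 0.0262], 'finger_gap': 1.0035}
jaw yaw -1.3717 z axis [-0.0108 -0.0094 -0.9999]
```

>>> jog_arm:
  commands:
    - [100, -0.2, 0.2, -1.5, 0]
    - [100, 0, 0, -1.5, 0]
    - [100, 0, 0, -1.2, 0]
    - [100, 0, 0, -1, 0]
    - [100, 0, 0, -0.6, 0]
    - [100, 0, 0, 0, 0]

```text
t: 6.2
tcp_pos: [0.5391, -0.1793, 0.1353]
tool_rot: [0.995, 0.102, -0.004, 0.006]
force: [0.6, -0.1, 0.2]
finger_gap: 0.996
```

>>> jog_arm:
  commands:
    - [100, -0.2, 0.1, -0.7, -0.01]
    - [100, 0, 0, -0.2, 0]
    - [30, 0, 0, 0, 0]
    - [15, 0, 0, 0, 0]
    - [0, 0, 0, 0, 0]
    - [0, 0, 0, 0, 0]
    - [0, 0, 0, 0, 0]
    - [0, 0, 0, 0, 0]
  squeeze: 100

```text
t: 6.87
tcp_pos: [0.5391, -0.179, 0.1289]
tool_rot: [0.995, 0.096, -0.001, 0.007]
force: [-1.4, -0.1, 3.5]
finger_gap: 0.165
```

```bash
python3 - <<'E'
from h import *
s=st(); tool(s)
p=snapshot("side");save(p,"s2.png");print([(r["score"],r["centre"]) for r in models.pinpoint(p,"cap_wing")[:1]])
E
```

```text
{'t': 6.8667, 'q': [-0.5102, 0.5892, 1.6724, -0.0174, 0.8738, 0.8788], 'tcp_pos': [0.5391, -0.179, 0.1289], 'tool_rot': [0.9953, 0.0963, -0.0012, 0.0073], 'force': [-1.3891, -0.1487, 3.4549], 'ft_torque': [0.1792, 0.2461, -0.0206], 'finger_gap': 0.1654}
jaw yaw -1.3779 z axis [-0.001  -0.0147 -0.9999]
[(0.79, [0.534, -0.1818, 0.1399])]
```

Gripped: opening stopped at 14 mm, with little side force. Now I press down in steps.

>>> jog_arm:
  commands:
    - [0, 0, 0, -0.2, 0]
    - [0, 0, 0, -0.2, 0]
    - [0, 0, 0, -0.2, 0]
  squeeze: 110

```text
t: 7.22
tcp_pos: [0.5391, -0.179, 0.1262]
tool_rot: [0.995, 0.096, -0.001, 0.007]
force: [-2.7, 1.3, 10.2]
finger_gap: 0.163
```

>>> jog_arm:
  commands:
    - [0, 0, 0, -0.3, 0]
    - [0, 0, 0, -0.3, 0]
    - [0, 0, 0, -0.3, 0]

```text
t: 7.47
tcp_pos: [0.5391, -0.179, 0.1222]
tool_rot: [0.995, 0.096, -0.0, 0.008]
force: [-3.7, 0.9, 14.3]
finger_gap: 0.166
```

>>> jog_arm:
  commands:
    - [0, 0, 0, -0.3, 0]
    - [0, 0, 0, -0.3, 0]
    - [0, 0, 0, -0.3, 0]

```text
t: 7.72
tcp_pos: [0.5391, -0.179, 0.1201]
tool_rot: [0.995, 0.096, 0.0, 0.009]
force: [-5.5, 1.7, 24.0]
finger_gap: 0.166
```

>>> jog_arm:
  commands:
    - [0, 0, 0, -0.15, 0.03]
    - [0, 0, 0, -0.15, 0.03]
    - [0, 0, 0, -0.15, 0.03]
    - [0, 0, 0, -0.15, 0.03]

```text
t: 8.05
tcp_pos: [0.5403, -0.1791, 0.1229]
tool_rot: [0.988, 0.156, 0.003, 0.009]
force: [-1.5, 0.6, 5.3]
finger_gap: 0.162
```

```bash
python3 - <<'E'
from h import *
s=st(); tool(s)
E
```

```text
{'t': 8.05, 'q': [-0.5107, 0.5962, 1.6816, -0.0143, 0.8468, 0.7567], 'tcp_pos': [0.5403, -0.1791, 0.1229], 'tool_rot': [0.9877, 0.1557, 0.0034, 0.0095], 'force': [-1.5366, 0.6021, 5.3403], 'ft_torque': [0.4482, 0.5825, -0.4312], 'finger_gap': 0.1623}
jaw yaw -1.258 z axis [ 0.0097 -0.0177 -0.9998]
```

>>> jog_arm:
  commands:
    - [0, -0.1, 0, -0.3, 0]
    - [0, 0, 0, -0.3, 0]
    - [0, 0, 0, -0.3, 0]
    - [0, 0, 0, -0.3, 0]

```text
t: 8.38
tcp_pos: [0.5405, -0.1792, 0.1203]
tool_rot: [0.988, 0.155, 0.005, 0.01]
force: [-5.2, 2.2, 24.5]
finger_gap: 0.167
```

```bash
python3 - <<'E'
from h import *
s=st(); tool(s)
p=snapshot("side");print([(r["score"],r["centre"]) for r in models.pinpoint(p,"cap_wing")[:1]+models.pinpoint(p,"cap_top")[:1]])
q=snapshot("wrist")
a=cv2.resize(p["image"][100:212,230:380,::-1],(400,300),interpolation=cv2.INTER_CUBIC)
b=cv2.resize(cv2.imread("pics/s2.png")[100:212,230:380],(400,300),interpolation=cv2.INTER_CUBIC)
w=cv2.resize(q["image"][:,:,::-1],(400,300))
cv2.imwrite("pics/m3.png",np.vstack([np.hstack([b,a]),np.hstack([w,w*0])]))
E
```

```text
{'t': 8.3833, 'q': [-0.5112, 0.5991, 1.6862, -0.0131, 0.8351, 0.7567], 'tcp_pos': [0.5405, -0.1792, 0.1203], 'tool_rot': [0.9878, 0.1552, 0.0053, 0.0104], 'force': [-5.2464, 2.244, 24.4889], 'ft_torque': [0.7897, 1.4216, -0.1363], 'finger_gap': 0.1671}
jaw yaw -1.2593 z axis [ 0.0138 -0.0188 -0.9997]
[(0.95, [0.5353, -0.1803, 0.1348]), (0.67, [0.5393, -0.1791, 0.114])]
```

View pics/m3.png

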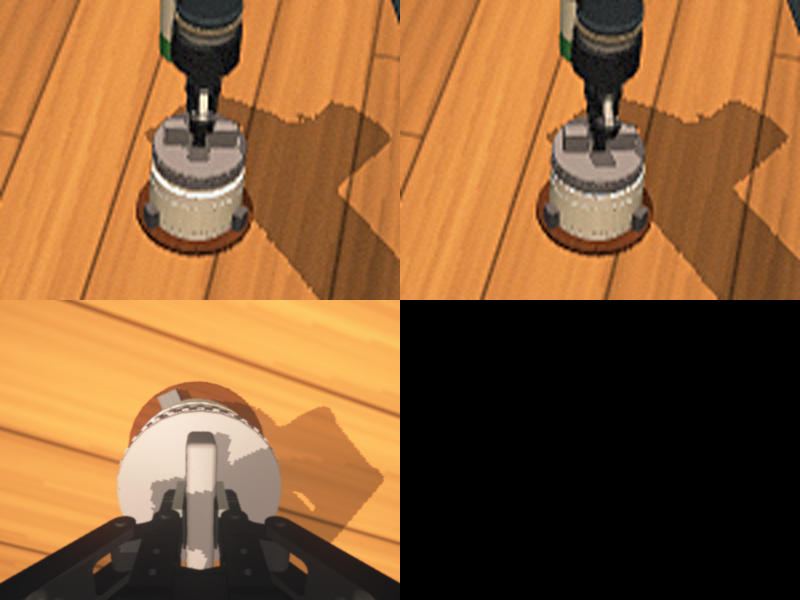

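Side view: the white ring below the cap is now hidden, so the cap is bottomed, and the tips grip the wing. Now turn while keeping the press.

>>> jog_arm:
  commands:
    - [0, 0, 0, -0.3, 0.04]
    - [0, 0, 0, -0.3, 0.04]
    - [0, 0, 0, -0.3, 0.04]
    - [0, 0, 0, -0.3, 0.04]

```text
t: 8.92
tcp_pos: [0.5405, -0.1774, 0.1204]
tool_rot: [0.973, 0.232, 0.008, 0.009]
force: [-4.6, 2.0, 21.6]
finger_gap: 0.167
```

```bash
cat >t.py <<'E'
from h import *
s=st(); tool(s)
E
python3 t.py
```

```text
{'t': 8.9167, 'q': [-0.5124, 0.5975, 1.6902, -0.0029, 0.8305, 0.5913], 'tcp_pos': [0.5405, -0.1774, 0.1204], 'tool_rot': [0.9726, 0.2324, 0.0078, 0.0087], 'force': [-4.6274, 2.0306, 21.6013], 'ft_torque': [0.7108, 1.3668, -0.6095], 'finger_gap': 0.167}
jaw yaw -1.1018 z axis [ 0.0193 -0.0133 -0.9997]
```

>>> jog_arm:
  commands:
    - [0, 0, 0, -0.3, 0.04]
    - [0, 0, 0, -0.3, 0.04]
    - [0, 0, 0, -0.3, 0.04]
    - [0, 0, 0, -0.3, 0.04]
    - [0, 0, 0, -0.3, 0.04]
    - [0, 0, 0, -0.3, 0.04]

```text
t: 9.42
tcp_pos: [0.5394, -0.1763, 0.1205]
tool_rot: [0.938, 0.347, 0.01, 0.007]
force: [-3.4, 2.7, 20.1]
finger_gap: 0.166
```

```bash
python3 t.py
```

```text
{'t': 9.4167, 'q': [-0.5158, 0.5952, 1.6953, 0.0077, 0.8271, 0.3414], 'tcp_pos': [0.5394, -0.1763, 0.1205], 'tool_rot': [0.9378, 0.3469, 0.0099, 0.0074], 'force': [-3.4311, 2.7301, 20.1417], 'ft_torque': [0.3864, 1.3656, -0.4926], 'finger_gap': 0.1662}
jaw yaw -0.8624 z axis [ 0.0237 -0.007  -0.9997]
```

>>> jog_arm:
  commands:
    - [0, 0, 0, -0.3, 0.04]
    - [0, 0, 0, -0.3, 0.04]
    - [0, 0, 0, -0.3, 0.04]
    - [0, 0, 0, -0.3, 0.04]
    - [0, 0, 0, -0.3, 0.04]
    - [0, 0, 0, -0.3, 0.04]

```text
t: 9.92
tcp_pos: [0.5387, -0.1759, 0.1206]
tool_rot: [0.889, 0.458, 0.012, 0.007]
force: [-4.1, 2.8, 20.3]
finger_gap: 0.169
```

```bash
python3 t.py
```

```text
{'t': 9.9167, 'q': [-0.5192, 0.5937, 1.6986, 0.0164, 0.8246, 0.0894], 'tcp_pos': [0.5387, -0.1759, 0.1206], 'tool_rot': [0.8889, 0.4578, 0.0118, 0.0071], 'force': [-4.1323, 2.8155, 20.3472], 'ft_torque': [0.3066, 1.4128, -0.4992], 'finger_gap': 0.1692}
jaw yaw -0.6197 z axis [ 0.0274 -0.0018 -0.9996]
```

>>> jog_arm:
  commands:
    - [0, 0, 0, -0.3, 0.03]
    - [0, 0, 0, -0.3, 0.03]
    - [0, 0, 0, -0.3, 0.03]
    - [0, 0, 0, -0.3, 0.03]
    - [0, 0, 0, -0.3, 0.03]

```text
t: 10.33
tcp_pos: [0.5383, -0.1755, 0.1207]
tool_rot: [0.852, 0.524, 0.013, 0.007]
force: [-3.3, 2.6, 20.4]
finger_gap: 0.162
```

```bash
python3 t.py
```

```text
{'t': 10.3333, 'q': [-0.5211, 0.5925, 1.701, 0.0217, 0.8226, -0.0675], 'tcp_pos': [0.5383, -0.1755, 0.1207], 'tool_rot': [0.8517, 0.5238, 0.0131, 0.0074], 'force': [-3.2785, 2.5802, 20.4288], 'ft_torque': [0.3266, 1.449, -0.4869], 'finger_gap': 0.1622}
jaw yaw -0.4683 z axis [ 0.0301  0.0011 -0.9995]
```

>>> jog_arm:
  commands:
    - [0, 0, 0, -0.3, 0.03]
    - [0, 0, 0, -0.3, 0.03]
    - [0, 0, 0, -0.3, 0.03]

```text
t: 10.58
tcp_pos: [0.5379, -0.1756, 0.1208]
tool_rot: [0.827, 0.562, 0.014, 0.008]
force: [-5.1, 1.3, 19.8]
finger_gap: 0.166
```

```bash
python3 t.py
```

```text
{'t': 10.5833, 'q': [-0.5224, 0.5919, 1.7024, 0.0239, 0.8215, -0.1609], 'tcp_pos': [0.5379, -0.1756, 0.1208], 'tool_rot': [0.8271, 0.5618, 0.0135, 0.0078], 'force': [-5.0638, 1.3104, 19.8371], 'ft_torque': [0.1601, 1.4512, -0.6646], 'finger_gap': 0.1658}
jaw yaw -0.3778 z axis [ 0.0312  0.0023 -0.9995]
```

>>> jog_arm:
  commands:
    - [0, 0, 0, -0.3, 0.025]
    - [0, 0, 0, -0.3, 0.025]
    - [0, 0, 0, -0.3, 0.025]

```text
t: 10.83
tcp_pos: [0.5374, -0.176, 0.1207]
tool_rot: [0.808, 0.589, 0.015, 0.008]
force: [-4.6, 1.5, 21.5]
finger_gap: 0.165
```

```bash
python3 t.py
```

```text
{'t': 10.8333, 'q': [-0.5249, 0.5915, 1.704, 0.0277, 0.8203, -0.2317], 'tcp_pos': [0.5374, -0.176, 0.1207], 'tool_rot': [0.8082, 0.5887, 0.0145, 0.0078], 'force': [-4.6035, 1.5024, 21.5422], 'ft_torque': [0.0703, 1.5135, -1.9325], 'finger_gap': 0.1653}
jaw yaw -0.312 z axis [ 0.0327  0.0045 -0.9995]
```

Torque jumped from 0.6 to 1.9 N m at about 61°, so the stop is met. I'm easing off the twist, then the press.

>>> jog_arm:
  commands:
    - [0, 0, 0, -0.2, -0.015]
    - [0, 0, 0, 0, 0]
    - [0, 0, 0, 0.1, 0]

```text
t: 11.08
tcp_pos: [0.5373, -0.1765, 0.1237]
tool_rot: [0.816, 0.577, 0.016, 0.008]
force: [-0.2, -0.8, 3.9]
finger_gap: 0.163
```

```bash
python3 t.py
```

```text
{'t': 11.0833, 'q': [-0.5265, 0.5862, 1.7035, 0.0293, 0.824, -0.2063], 'tcp_pos': [0.5373, -0.1765, 0.1237], 'tool_rot': [0.8164, 0.5772, 0.0156, 0.0083], 'force': [-0.1664, -0.8054, 3.9252], 'ft_torque': [-0.2027, 0.6882, -0.75], 'finger_gap': 0.1629}
jaw yaw -0.3401 z axis [ 0.0351  0.0045 -0.9994]
```

>>> jog_arm:
  commands:
    - [0, 0, 0, 0.3, 0]
    - [0, 0, 0, 0.3, 0]
    - [0, 0, 0, 0.3, 0]
    - [0, 0, 0, 0.3, 0]

```text
t: 11.42
tcp_pos: [0.5372, -0.1773, 0.1355]
tool_rot: [0.817, 0.577, 0.015, 0.008]
force: [0.6, -1.6, -1.7]
finger_gap: 0.165
```

```bash
python3 t.py
```

```text
{'t': 11.4167, 'q': [-0.5274, 0.5681, 1.6948, 0.0274, 0.8509, -0.2047], 'tcp_pos': [0.5372, -0.1773, 0.1355], 'tool_rot': [0.8165, 0.577, 0.0152, 0.0085], 'force': [0.5962, -1.6063, -1.6654], 'ft_torque': [-0.243, 0.1861, -0.3574], 'finger_gap': 0.1651}
jaw yaw -0.3407 z axis [ 0.0346  0.0037 -0.9994]
```

It has passed the locked height with no pull beyond the cap's weight, so it's released. I'll lift it straight up.

>>> jog_arm:
  commands:
    - [0, 0, 0, 0.5, 0]
    - [0, 0, 0, 0.8, 0]
    - [0, 0, 0, 1, 0]
    - [0, 0, 0, 1.5, 0]
    - [0, 0, 0, 2, 0]
    - [0, 0, 0, 2.5, 0]
    - [0, 0, 0, 2, 0]
    - [0, 0, 0, 0, 0]

```text
t: 12.08
tcp_pos: [0.5356, -0.1748, 0.2451]
tool_rot: [0.813, 0.581, 0.014, 0.007]
force: [-0.1, -0.4, -0.3]
finger_gap: 0.162
```

```bash
python3 - <<'E'
from h import *
s=st(); tool(s)
p=snapshot("side");save(p,"s4.png");q=snapshot("scene")
for pp in(p,q):
  for k in("mat_top","cap_wing","tub_top"): print(k,[(r["score"],np.round(r["centre"],4)) for r in models.pinpoint(pp,k)[:1]])
a=cv2.resize(p["image"][:,:,::-1],(400,300));b=cv2.resize(q["image"][:,:,::-1],(400,300))
m=(.490,.188)
cv2.imwrite("pics/m4.png",np.hstack([a,b]))
E
```

```text
{'t': 12.0833, 'q': [-0.5247, 0.4173, 1.5935, 0.0226, 1.1072, -0.2048], 'tcp_pos': [0.5356, -0.1748, 0.2451], 'tool_rot': [0.8135, 0.5814, 0.0141, 0.0066], 'force': [-0.0929, -0.4441, -0.2726], 'ft_torque': [0.0051, -0.0061, -0.0148], 'finger_gap': 0.1621}
jaw yaw -0.33 z axis [ 0.0307  0.0056 -0.9995]
mat_top [(0.63, array([0.493 , 0.1841, 0.0009]))]
cap_wing [(0.79, array([ 0.5344, -0.1772,  0.2561]))]
tub_top [(0.67, array([ 0.534 , -0.181 ,  0.2573]))]
mat_top [(0.77, array([0.4887, 0.1819, 0.0093]))]
cap_wing [(0.72, array([ 0.5331, -0.1722,  0.2521]))]
tub_top [(0.96, array([ 0.5365, -0.177 ,  0.1099]))]
```

View pics/m4.png

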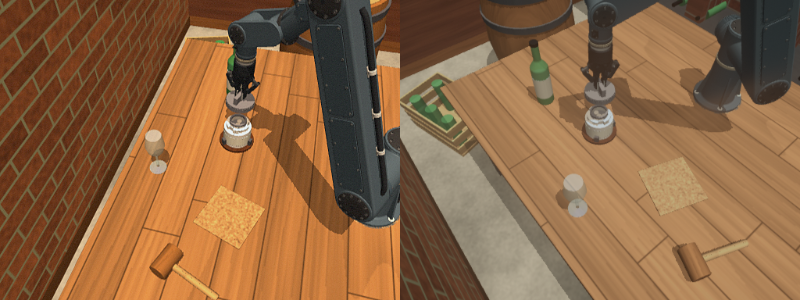

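Both views show the cap in the gripper, upright, and the tub standing open. Next I'll carry it to the mat, centred at about (0.490, 0.186).

>>> jog_arm:
  commands:
    - [0, -0.2, 2, 0, 0]
    - [0, -0.5, 3.2, 0, 0]
    - [0, -0.5, 3.5, 0, 0]
    - [0, -0.5, 3.5, 0, 0]
    - [0, -0.5, 3.5, 0, 0]
    - [0, -0.5, 3.5, 0, 0]
    - [0, -0.5, 3.5, 0, 0]
    - [0, -0.5, 3.5, 0, 0]

```text
t: 13.15
tcp_pos: [0.4941, 0.0893, 0.2326]
tool_rot: [0.818, 0.575, 0.009, 0.0]
force: [1.5, 0.1, -0.1]
finger_gap: 0.164
```

>>> jog_arm:
  commands:
    - [0, -0.4, 3.2, 0, 0]
    - [0, -0.3, 2.5, 0, 0]
    - [0, 0, 1.2, 0, 0]
    - [0, 0, 0.3, 0, 0]
    - [0, 0, 0, 0, 0]

```text
t: 13.57
tcp_pos: [0.482, 0.1715, 0.2291]
tool_rot: [0.816, 0.579, 0.006, -0.003]
force: [0.8, -0.4, -0.3]
finger_gap: 0.162
```

>>> jog_arm:
  commands:
    - [0, 0.8, 1.4, -1, 0]
    - [0, 0, 0, -2.5, 0]
    - [0, 0, 0, -3, 0]
    - [0, 0, 0, -3, 0]
    - [0, 0, 0, -3, 0]
    - [0, 0, 0, -2, 0]
    - [0, 0, 0, -1, 0]
    - [0, 0, 0, 0, 0]

```text
t: 14.23
tcp_pos: [0.4954, 0.1775, 0.0681]
tool_rot: [0.818, 0.576, 0.008, 0.0]
force: [-0.8, -0.4, -1.3]
finger_gap: 0.168
```

```bash
python3 t.py
```

```text
{'t': 14.2333, 'q': [0.1274, 0.6494, 1.8215, 0.0118, 0.6564, 0.4622], 'tcp_pos': [0.4954, 0.1775, 0.0681], 'tool_rot': [0.8177, 0.5756, 0.008, 0.0002], 'force': [-0.8063, -0.4422, -1.2609], 'ft_torque': [-0.0692, 0.0105, 0.0314], 'finger_gap': 0.1678}
jaw yaw -0.3442 z axis [ 0.0133  0.009  -0.9999]
```

>>> jog_arm:
  commands:
    - [0, -0.3, 0.8, -1, 0]
    - [0, 0, 0, -0.8, 0]
    - [0, 0, 0, -0.6, 0]
    - [0, 0, 0, -0.3, 0]
    - [0, 0, 0, -0.1, 0]

```text
t: 14.65
tcp_pos: [0.4947, 0.1838, 0.0387]
tool_rot: [0.819, 0.574, 0.009, 0.001]
force: [0.1, 0.5, -0.7]
finger_gap: 0.168
```

```bash
python3 - <<'E'
from h import *
s=st(); tool(s)
p=snapshot("side");q=snapshot("scene")
for pp in(p,q):
  for k in("mat_top","cap_wing"): print(k,[(r["score"],np.round(r["centre"],4)) for r in models.pinpoint(pp,k)[:1]])
E
```

```text
{'t': 14.65, 'q': [0.1401, 0.7045, 1.8306, 0.0117, 0.589, 0.4782], 'tcp_pos': [0.4947, 0.1838, 0.0387], 'tool_rot': [0.8187, 0.5741, 0.0093, 0.0011], 'force': [0.1406, 0.4555, -0.7301], 'ft_torque': [-0.0112, -0.019, -0.0347], 'finger_gap': 0.1681}
jaw yaw -0.3478 z axis [ 0.0165  0.0089 -0.9998]
mat_top [(0.76, array([0.4882, 0.1868, 0.002 ]))]
cap_wing [(0.93, array([0.4889, 0.1826, 0.051 ]))]
mat_top []
cap_wing [(0.69, array([0.495 , 0.1864, 0.0503]))]
```

Within a few mm of the mat's centre. Lower to contact.

>>> jog_arm:
  commands:
    - [0, 0, 0, -0.15, 0]
    - [0, 0, 0, -0.1, 0]
    - [0, 0, 0, -0.1, 0]

```text
t: 15.2
tcp_pos: [0.4957, 0.1842, 0.0369]
tool_rot: [0.819, 0.574, 0.011, 0.002]
force: [-0.6, 1.9, 4.8]
finger_gap: 0.163
```

>>> jog_arm:
  commands:
    - [25, 0, 0, -0.05, 0]
    - [40, 0, 0, 0, 0]
    - [60, 0, 0, 0, 0]
    - [60, 0, 0, 0, 0]
    - [60, 0, 0, 0, 0]
  squeeze: 20

```text
t: 15.62
tcp_pos: [0.4961, 0.1843, 0.0366]
tool_rot: [0.819, 0.574, 0.011, 0.002]
force: [0.2, -0.3, -0.1]
finger_gap: 0.602
```

```bash
python3 t.py
```

```text
{'t': 15.6167, 'q': [0.1406, 0.7086, 1.8309, 0.0121, 0.58, 0.4781], 'tcp_pos': [0.4961, 0.1843, 0.0366], 'tool_rot': [0.8187, 0.5742, 0.0113, 0.0021], 'force': [0.2152, -0.3123, -0.1348], 'ft_torque': [-0.0148, 0.0067, 0.0186], 'finger_gap': 0.6021}
jaw yaw -0.3477 z axis [ 0.0209  0.0097 -0.9997]
```

>>> jog_arm:
  commands:
    - [60, 0, 0, 1, 0]
    - [60, 0, 0, 1.5, 0]
    - [60, 0, 0, 2, 0]
    - [60, 0, 0, 3, 0]
    - [60, 0, 0, 3, 0]
    - [60, 0, 0, 3, 0]
    - [60, 0, 0, 2, 0]
    - [60, 0, 0, 0, 0]

```text
t: 16.28
tcp_pos: [0.4931, 0.1837, 0.201]
tool_rot: [0.819, 0.574, 0.01, 0.001]
force: [0.8, 0.2, 0.2]
finger_gap: 0.6
```

```bash
python3 - <<'E'
from h import *
s=st()
p=snapshot("side");q=snapshot("scene");w=snapshot("wrist")
for pp in(p,q):
  for k in("mat_top","cap_wing","cap_top","wine_mid","goblet_mid","mallet_head"): print(k,[(r["score"],np.round(r["centre"],4)) for r in models.pinpoint(pp,k)[:1]])
f=lambda i:cv2.resize(i["image"][:,:,::-1],(400,300))
cv2.imwrite("pics/m5.png",np.vstack([np.hstack([f(p),f(q)]),np.hstack([f(w),cv2.resize(p["image"][220:332,230:380,::-1],(400,300))])]))
E
```

```text
{'t': 16.2833, 'q': [0.1402, 0.4292, 1.7258, 0.0079, 0.9686, 0.4836], 'tcp_pos': [0.4931, 0.1837, 0.201], 'tool_rot': [0.8187, 0.5741, 0.0095, 0.0012], 'force': [0.8443, 0.2101, 0.1973], 'ft_torque': [-0.0144, 0.0507, -0.0161], 'finger_gap': 0.5997}
mat_top [(0.62, array([0.4909, 0.1874, 0.0038]))]
cap_wing [(0.8, array([0.4919, 0.1843, 0.0477]))]
cap_top [(0.62, array([0.4968, 0.1802, 0.0324]))]
wine_mid [(0.7, array([ 0.6102, -0.473 ,  0.1468]))]
goblet_mid [(0.72, array([0.8106, 0.0397, 0.0886]))]
mallet_head [(0.84, array([0.6491, 0.4181, 0.0328]))]
mat_top []
cap_wing [(0.69, array([0.4953, 0.1864, 0.0418]))]
cap_top [(0.97, array([0.4948, 0.1814, 0.0279]))]
wine_mid []
goblet_mid [(0.64, array([0.8153, 0.0415, 0.0968]))]
mallet_head [(0.89, array([0.6508, 0.422 , 0.0335]))]
```

View pics/m5.png

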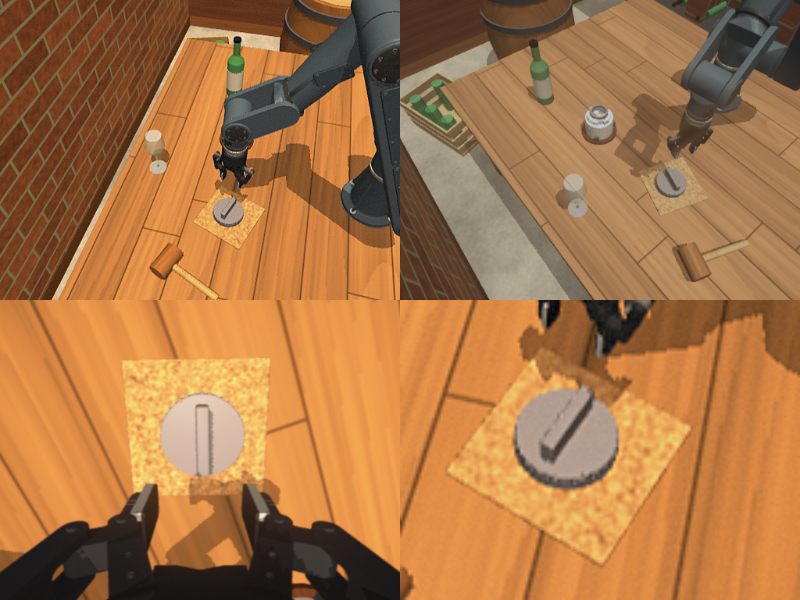

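The cap lies flat, wing up, in the middle of the mat. The gripper is clear and the tub is open. Handing in.

```bash
python3 -c "
from station import workorder; print(workorder.sign_off())"
```

```text
the job is handed in; nothing more can be done
None
```

The tub is open, and its cap lies wing up on the cork mat, within about 1 cm of the centre and clear of every edge. The job was handed in at about 16.5 s.

- **Press and turn:** I gripped the wing, pressed the cap to its 9 mm bottom (20–25 N), and turned it anticlockwise about 61°, where it met its stop.
- **Lug load:** Turning rubbed at about 0.5–0.6 N m, and the reading at the stop was 1.9 N m, with 21.5 N of press. That is more than the 0.4 N m rise that marks the stop, because I only read the force at the end of each group of moves. I eased off at once. I can't confirm the lugs stayed under 60 N. With the twist taken at a guessed lug radius of about 50 mm, the load comes to 44 N combined as a vector, but about 60 N as a plain sum.
- **Early turning:** The first 7° was done with a weak press of about 5 N, within the cap's idle play. I then pressed it fully down again before turning further.
- **Lift and placing:** The cap came off with no snag and was set down with about 5 N. After release, the force on the tool read near zero and the gripper was about 16 cm clear.
- **Bystanders:** In the last pictures, the bottle, glass and mallet stood within about 5 mm of where they were first seen. That is about the accuracy of the measurement. The scene camera's network did not find the mat or the bottle on that last check, but the side camera's did, and both show in the picture.

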